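# Close the cable port in the desk riser

## Task

The round metal cover of the cable port has been left lying loose on top of the desk riser. Slide it along the top, without lifting it off, until it drops into the open port and lies flat and flush with the top. Leave the tape roll, the stapler and the marker where they are.

Things in the scene. Friction and masses are not known exactly. Their poses are not given: they have to be found in the camera images.
- riser: Plywood desk riser, a low bench 340 mm deep (its x) by 700 mm wide (its y), standing fixed on the table; its flat top is 100 mm above the table. Origin: centre of its footprint at table height; z up, x towards its far long edge.
- port (a point): Middle of the open round port in the riser's top, at the height of that top surface; axes as the riser's. An aluminium-lined recess 102 mm across and 14 mm deep, with a flat floor for the cover to rest on and a 46 mm cable hole through the middle of that. Mouth chamfered 1.5 mm; nothing stands above the top. It lies 30 mm from the riser's middle towards the far edge.
- cover: Flat aluminium disc 94 mm across, 14 mm thick, about 0.2 kg, loose; black brush slot in its upper face. Origin: centre of its underside, z up. Lies on the riser's top 12 to 22 cm left or right of the port, straight way clear. Any turn fits. Pushed at its side it slides easily; over the port its leading edge tips in, and pushed on it drops home, its face level with the top, 4 mm play all round.
- tape_roll: Roll of brown packing tape lying flat on the riser's top on the other side of the port from the cover, 108 mm across and 48 mm high, loose. Origin: centre of its underside. To be left alone.
- stapler: Black desk stapler 36 mm wide, 150 mm long (its y) and 58 mm high, standing loose on the riser's top near the edge by the robot. Origin: centre of its underside. To be left alone.
- marker: Black marker pen with a red cap, 18 mm thick and 140 mm long (its y), lying loose on the riser's top near the edge by the robot. Origin: middle of its underside. To be left alone.
Mind the look-alikes: they are no part of the job. Of the things shaped like the cover, the aluminium one is meant.

How it is judged:
At the end, for the whole second after the job is handed in: The cover lies at rest in the port, right way up: within 7 mm of its middle, its upper face within 2.5 mm of flush with the riser's top, tilted less than 0.04 rad (horizontal distance between cover and port below 0.007 m and z of cover in the frame of port below -0.0115 m and angle between cover's own z axis and vertical below 0.04 rad and linear speed of cover below 0.02 m/s); the robot touches nothing.
It fails at once if the cover is lifted more than 20 mm off the riser's top (z of cover in the frame of port above 0.02 m).
It fails at once if the tape roll is moved more than 25 mm (distance of tape_roll from where it was at the start of the episode above 0.025 m).
It fails at once if the stapler is moved more than 25 mm (distance of stapler from where it was at the start of the episode above 0.025 m).
It fails at once if the marker is moved more than 25 mm (distance of marker from where it was at the start of the episode above 0.025 m).
It also fails if it takes over 38 s, if anything falls off the work surface, if the arm or the gripper's body presses on something with over 40 N, if the wrist force passes 120 N, or if a joint passes its speed limit or range.

## Robot

A 6-joint arm with a two-finger parallel gripper is mounted at the origin on the work surface. World frame = base frame: x ahead of the robot, y to its left, z up, the work surface at z = 0. Lengths are in m, angles in rad, forces in N, time in s.
With the tool pointing down it reaches from about 0.35 to 0.975 m from the base axis. Payload 4.9 kg.
Tool frame: the origin (TCP) lies at the very end of the fingers, on their centre line; the grasp point (between the pads) lies 19 mm behind it; z points along the fingers, y is the line along which they close (so a half turn about z gives the same grasp; the last joint's range is limited). The gripper opens to 85 mm and grips with 20 to 120 N. Pads are 22 mm wide; open, the fingers measure 114 mm over their backs; the gripper's body (76 mm by 85 mm) begins 54 mm behind the grasp point. The pads swing forward as they close: fully open they stand 13 mm farther back than shut.
Start: joints at [-1.267, 0.053, 1.613, -0, 1.476, -0.119], TCP at [0.256, -0.57, 0.196] pointing down, gripper open.
Joint ranges: [-3.01, 3.01], [-1.01, 2.22], [0.06, 2.58], [-1.02, 4.17], [0.09, 2.62], [-3.14, 3.14]. Speed limits (rad/s): [2.57, 2.57, 3.14, 3.14, 3.14, 3.14].

## Interface

Orientations are given as a rotation vector (axis times angle).
In Python, from station import get_obs, optics, ctrl gives the robot as it stands.
- The arm moves only by the shell command python3 -m pendant 'ROWS' [FORCE]. ROWS is JSON, a list of rows, each a list of 3 entries, a list of its own where there are three numbers: the shift along the tool's x, y, z in mm, then the turn, a rotation vector about the tool's x, y, z in rad, then the opening, from 0 (shut) to 1 (fully open). A call has 1 to 12 rows; each row shifts and turns the commanded pose from where the row before left it, along the tool's axes as they then stand; what a row does not reach is not made up. A row lasts 1/12 s, in which the tool goes at most 41.7 mm and 7.16 degrees, less where a joint would pass 70% of its speed; a pose out of reach is approached as far as the arm can. A call is refused whole if a number of a shift passes 41.7 or a number of a turn 0.125, either way. A call with a gripper value outside its range is refused whole. The fingers move at their own pace and stop on an object; FORCE is the grip in N (left out, the last holds). Time passes only in rows, so rows that do not move let the fingers close. It gives the time, the measured TCP pose, the force, the opening and the grip force at its end, in the units of the state.
- get_obs(): the state, without advancing time (a new reading comes with each control period).
- optics.get_image(name): name is "side" or "top" or "wrist"; returns the picture (400x640x3 uint8, red, green, blue); there is no depth.
- optics.camera_model(name): a dict with "fx", "fy", "cx", "cy" (pixels), "cam_to_world" (4x4, takes a point from camera to world coordinates). Camera axes: x right, y up, looking along -z (the intrinsics and any distortion apply to the point x, -y, -z); pixel columns grow to the right and rows downward; lengths in m; the calibration is good to about 2 mm. A picture is of the moment at which its call begins: read the wrist's pose just before it. camera_model takes no time and is no camera call; for the wrist camera it gives the pose at the moment of the call.
- ctrl.finish_job(): hands the job in; it is judged then, once.
The state is a dict: "t": time; "q": joint angles; "dq": joint speeds; "effort": joint torques, N m; "tool_pos": TCP position; "tool_rot": TCP orientation; "contact_force": force on the tool from outside, world axes, zero at the start; "wrist_torque": the same for the moment, N m; "opening": finger opening in m; "grip_force": force on a finger pad.
Only numpy, scipy, OpenCV 4.12 (cv2) and the standard library are available. Lean on these libraries where they do the work, as an engineer would, in place of code of your own. Each camera call takes 0.05 s, during which the arm holds its last target. There are 200 camera calls.

## Working session

There is one attempt and no reset: what is moved stays moved. The work goes in short steps, Python scripts to look and compute and a shell command to move; the robot and the scene stay as the last step left them, time stands still between calls to the robot, and variables do not carry over. Pictures are saved under pics/ and viewed, at most 10 in all, crops included, and the job is handed in when it is done.

```bash
mkdir -p pics; ls; python3 - <<'E'
from station import get_obs, optics, ctrl
import cv2, numpy as np
o=get_obs(); print(o['t'],o['tool_pos'],o['tool_rot'],o['opening'])
a=[]
for n in("top","side"):
    im=optics.get_image(n); cv2.imwrite(f"pics/{n}0.png",im[...,::-1]); m=optics.camera_model(n); print(n,m)
E
```

```text
pics
0.0 [ 0.25626264 -0.56928381  0.19498074] [-3.06968200e+00 -6.58772336e-01  2.44306664e-04] 0.08532575857133456
top {'fx': 429.0115970883704, 'fy': 429.0115970883704, 'cx': 318.0164586688689, 'cy': 205.27614752422454, 'cam_to_world': array([[-0.00645189,  0.98839459, -0.15177125,  0.30302252],
       [-0.99994626, -0.00760853, -0.00704144,  0.11877391],
       [-0.00811448,  0.15171766,  0.98839056,  1.13154305],
       [ 0.        ,  0.        ,  0.        ,  1.        ]])}
side {'fx': 374.5741606717967, 'fy': 374.5741606717967, 'cx': 320.0324210247513, 'cy': 202.1700899580647, 'cam_to_world': array([[-0.88311448, -0.25850582,  0.39151444,  0.81983243],
       [ 0.46910969, -0.47462598,  0.74475921,  0.81669895],
       [-0.00670167,  0.84137086,  0.54041666,  0.5813048 ],
       [ 0.        ,  0.        ,  0.        ,  1.        ]])}
```

View pics/top0.png

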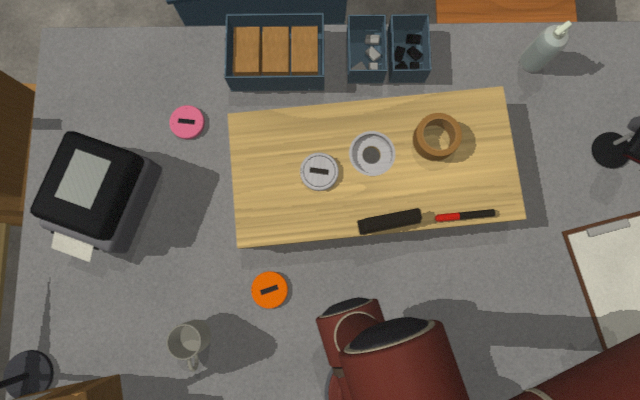

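View pics/side0.png

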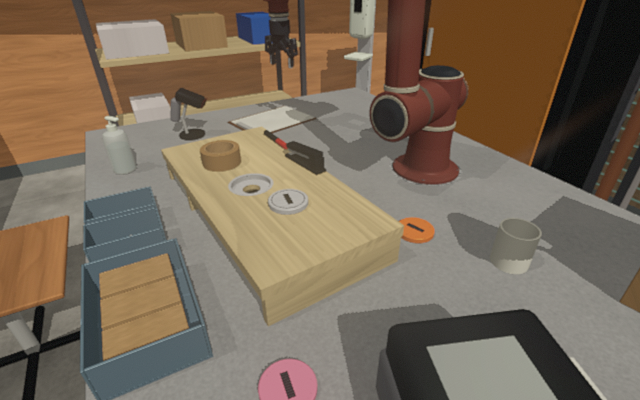

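The top view shows the aluminium cover at about (319,171), the port at (372,154), the tape roll at (437,135), the stapler at (390,221) and the marker at (465,215). The side view shows the cover at (288,202) and the port at (250,185). Next I'll measure these by masks in both views.

```bash
cat > h.py <<'E'
import numpy as np, cv2
from station import get_obs, optics, ctrl
def ray(m,u,v):
    T=m['cam_to_world']; d=T[:3,:3]@np.array([(u-m['cx'])/m['fx'],-(v-m['cy'])/m['fy'],-1.]); return T[:3,3],d/np.linalg.norm(d)
def onz(m,u,v,z):
    o,d=ray(m,u,v); return o+d*(z-o[2])/d[2]
def tri(r1,r2):
    (o1,d1),(o2,d2)=r1,r2; s=np.linalg.lstsq(np.c_[d1,-d2],o2-o1,rcond=None)[0]; a,b=o1+s[0]*d1,o2+s[1]*d2
    return (a+b)/2,np.linalg.norm(a-b)
def blob(im,seed,r):
    "low-saturation blob near seed; ellipse of its hull"
    hsv=cv2.cvtColor(im,cv2.COLOR_RGB2HSV); m=((hsv[...,1]<60)).astype(np.uint8)
    w=np.zeros_like(m); cv2.circle(w,seed,r,1,-1); m&=w
    c=max(cv2.findContours(m,cv2.RETR_EXTERNAL,cv2.CHAIN_APPROX_NONE)[0],key=cv2.contourArea)
    h=cv2.convexHull(c); return cv2.fitEllipse(c),c.reshape(-1,2)
E
python3 - <<'E'
from h import *
mod={n:optics.camera_model(n) for n in("top","side")}
im={n:cv2.imread(f"pics/{n}0.png")[...,::-1].copy() for n in mod}
S={'cover':{'top':((319,171),26),'side':((288,201),27)},'port':{'top':((372,154),27),'side':((250,185),25)}}
for k,d in S.items():
    R=[]
    for n,(s,r) in d.items():
        e,c=blob(im[n],s,r); print(k,n,np.round(e,1) if 0 else e,len(c), c.min(0),c.max(0)); R.append(ray(mod[n],*e[0]))
        for z in (.1,.114):
            P=np.array([onz(mod[n],u,v,z) for u,v in c]); cc,rad=cv2.minEnclosingCircle(P[:,:2].astype(np.float32)); print('  z',z,np.round(onz(mod[n],*e[0],z),4),'circ',np.round(cc,4),2*rad)
    print(k,tri(*R))
m=mod['top']
for nm,p in dict(NW=(228,112),NE=(502,87),SE=(525,217),SW=(237,247)).items(): print(nm,onz(m,*p,.1))
print('tape',onz(m,437,135,.148),'mk',onz(m,435,218,.11),onz(m,495,212,.11),'st',onz(m,359,226,.15),onz(m,421,215,.15),onz(m,357,214,.15),onz(m,420,206,.15))
from scipy.spatial.transform import Rotation as Ro
o=get_obs(); print(Ro.from_rotvec(o['tool_rot']).as_matrix().round(4))
E
```

```text
cover top ((318.8111572265625, 171.23556518554688), (37.2609748840332, 37.95195388793945), 92.83699798583984) 107 [300 153] [338 190]
  z 0.1 [0.5462 0.1236 0.1   ] circ [0.5467 0.1231] 0.09665362536907196
  z 0.114 [0.5429 0.1236 0.114 ] circ [0.5434 0.123 ] 0.09534429758787155
cover side ((287.7351379394531, 201.22898864746094), (25.347013473510742, 40.573577880859375), 86.6277847290039) 98 [268 189] [307 214]
  z 0.1 [0.537  0.1128 0.1   ] circ [0.5372 0.1098] 0.11510016769170761
  z 0.114 [0.5452 0.1333 0.114 ] circ [0.5454 0.1304] 0.11175786703824997
cover (array([0.54298217, 0.12422839, 0.10852289]), np.float64(0.0027154937543491923))
port top ((371.6825256347656, 153.0495147705078), (43.97588348388672, 45.56179428100586), 102.438232421875) 127 [349 131] [394 175]
  z 0.1 [ 0.5912 -0.0076  0.1   ] circ [ 0.5916 -0.0078] 0.11501026153564453
  z 0.114 [ 0.5873 -0.0059  0.114 ] circ [ 0.5877 -0.0061] 0.11345202475786209
port side ((250.32684326171875, 184.12167358398438), (21.681495666503906, 45.12746047973633), 83.74949645996094) 101 [228 173] [273 195]
  z 0.1 [ 0.5885 -0.0085  0.1   ] circ [ 0.5869 -0.011 ] 0.11843635141849518
  z 0.114 [0.5953 0.0155 0.114 ] circ [0.5936 0.0131] 0.11499715596437454
port (array([ 0.58991951, -0.00700838,  0.10140891]), np.float64(0.001973102691935985))
NW [0.70108355 0.35153739 0.1       ]
NE [ 0.76068052 -0.34147729  0.1       ]
SE [ 0.42895452 -0.37315139  0.1       ]
SW [0.36158422 0.32126474 0.1       ]
tape [ 0.62064644 -0.1577513   0.148     ] mk [ 0.42692709 -0.1536776   0.11      ] [ 0.44032758 -0.29776465  0.11      ] st [0.40488041 0.03197998 0.15      ] [ 0.42926878 -0.11118147  0.15      ] [0.43269905 0.03600642 0.15      ] [ 0.45023765 -0.10977333  0.15      ]
[[ 9.119e-01  4.103e-01 -5.000e-04]
 [ 4.103e-01 -9.119e-01  1.700e-03]
 [ 2.000e-04 -1.800e-03 -1.000e+00]]
```

```bash
python3 -m pendant '[[[0,0,-5],[0,0,-0.1243],0.5],[[0,0,-5],[0,0,-0.1243],0.5],[[0,0,-5],[0,0,-0.1243],0.5],[[0,0,-5],[0,0,-0.1243],0.5],[[0,0,-5],[0,0,-0.1243],0.5],[[0,0,-5],[0,0,-0.1243],0.5],[[0,0,-5],[0,0,-0.1243],0.5],[[0,0,-5],[0,0,-0.1243],0.5],[[0,0,-5],[0,0,-0.1243],0.5],[[0,0,-5],[0,0,-0.1243],0.5],[[0,0,-5],[0,0,-0.1243],0.5],[[0,0,-5],[0,0,-0.1243],0.5]]'
cat > go.py <<'E'
import sys
from h import *
from scipy.spatial.transform import Rotation as Ro
C=np.array([.5432,.1240]); P=np.array([.5905,-.0075])
def info(t):
    o=get_obs(); R=Ro.from_rotvec(o['tool_rot']).as_matrix(); p=np.array(o['tool_pos'])
    d=(P-C)/np.linalg.norm(P-C)
    print('t',round(o['t'],2),'pos',p.round(4),'open',round(o['opening'],4),'F',np.round(o['contact_force'],1))
    print('tool x',R[:,0].round(4),'z',R[:,2].round(4),'d',d.round(4)); t=np.array(t)
    print('shift to target, tool axes mm:',(1000*R.T@(t-p)).round(1))
if __name__=='__main__': info([float(a) for a in sys.argv[1:4]])
E
python3 go.py 0.515 0.203 0.20
```

```text
t: 1.1
tool_pos: [0.2564, -0.5696, 0.2557]
tool_rot: [-1.8, -2.573, -0.001]
contact_force: [0.1, 0.1, -0.4]
opening: 0.0429
grip_force: 0.0
t 1.1 pos [ 0.2564 -0.5696  0.2557] open 0.0429 F [ 0.1  0.1 -0.4]
tool x [-0.3427  0.9395  0.0012] z [-3.0e-04  1.2e-03 -1.0e+00] d [ 0.3385 -0.941 ]
shift to target, tool axes mm: [637.1 507.7  56.5]
```

```bash
python3 -m pendant '[[[22,32,0],[0,0,0],0.5],[[22,32,0],[0,0,0],0.5],[[22,32,0],[0,0,0],0.5],[[22,32,0],[0,0,0],0.5],[[22,32,0],[0,0,0],0.5],[[22,32,0],[0,0,0],0.5],[[22,32,0],[0,0,0],0.5],[[22,32,0],[0,0,0],0.5],[[22,32,0],[0,0,0],0.5],[[22,32,0],[0,0,0],0.5],[[22,32,0],[0,0,0],0.5],[[22,32,0],[0,0,0],0.5]]'
python3 -m pendant '[[[31,10,0],[0,0,0],0.5],[[31,10,0],[0,0,0],0.5],[[31,10,0],[0,0,0],0.5],[[31,10,0],[0,0,0],0.5],[[31,10,0],[0,0,0],0.5],[[31,10,0],[0,0,0],0.5],[[31,10,0],[0,0,0],0.5],[[31,10,0],[0,0,0],0.5],[[31,10,0],[0,0,0],0.5],[[31,10,0],[0,0,0],0.5],[[31,10,0],[0,0,0],0.5],[[31,10,0],[0,0,0],0.5],[[0,0,0],[0,0,0],0.5]]' ; python3 go.py 0.515 0.203 0.20
```

```text
t: 2.1
tool_pos: [0.5296, -0.1901, 0.2557]
tool_rot: [-1.809, -2.568, 0.0]
contact_force: [0.4, -1.0, -0.1]
opening: 0.0424
grip_force: 0.0
t 2.1 pos [ 0.5296 -0.1901  0.2557] open 0.0424 F [ 0.4 -1.  -0.1]
tool x [-3.369e-01  9.415e-01  4.000e-04] z [-5.e-04  2.e-04 -1.e+00] d [ 0.3385 -0.941 ]
shift to target, tool axes mm: [375.  118.7  55.8]invalid input
```

```bash
python3 -m pendant '[[[31,10,0],[0,0,0],0.5],[[31,10,0],[0,0,0],0.5],[[31,10,0],[0,0,0],0.5],[[31,10,0],[0,0,0],0.5],[[31,10,0],[0,0,0],0.5],[[31,10,0],[0,0,0],0.5],[[31,10,0],[0,0,0],0.5],[[31,10,0],[0,0,0],0.5],[[31,10,0],[0,0,0],0.5],[[31,10,0],[0,0,0],0.5],[[31,10,0],[0,0,0],0.5],[[31,10,0],[0,0,0],0.5]]' ; python3 -m pendant '[[[0,0,25],[0,0,0],0.5],[[0,0,25],[0,0,0],0.5],[[0,0,0],[0,0,0],0.5]]'; python3 go.py 0.515 0.203 0.11
python3 - <<'E'
from h import *
m=optics.camera_model("wrist"); im=optics.get_image("wrist"); cv2.imwrite("pics/w1.png",im[...,::-1]); print(m)
E
```

```text
t: 3.1
tool_pos: [0.5161, 0.2002, 0.2557]
tool_rot: [-1.809, -2.568, 0.001]
contact_force: [0.2, -0.8, -0.1]
opening: 0.0424
grip_force: 0.0
t: 3.35
tool_pos: [0.5131, 0.1986, 0.1998]
tool_rot: [-1.803, -2.564, 0.012]
contact_force: [-1.1, 0.2, -1.1]
opening: 0.043
grip_force: 0.0
t 3.35 pos [0.5131 0.1986 0.1998] open 0.043 F [-1.1  0.2 -1.1]
tool x [-0.3383  0.941   0.0011] z [-0.0102 -0.0025 -0.9999] d [ 0.3385 -0.941 ]
shift to target, tool axes mm: [ 3.4  4.2 89.8]
{'fx': 283.44359611378337, 'fy': 283.44359611378337, 'cx': 315.1999755487244, 'cy': 199.27110622998921, 'cam_to_world': array([[ 0.94103719, -0.3242804 , -0.09639105,  0.48712094],
       [ 0.33815127,  0.89308977,  0.29672273,  0.27497829],
       [-0.0101355 , -0.31182188,  0.95008651,  0.37875801],
       [ 0.        ,  0.        ,  0.        ,  1.        ]])}
```

View pics/w1.png

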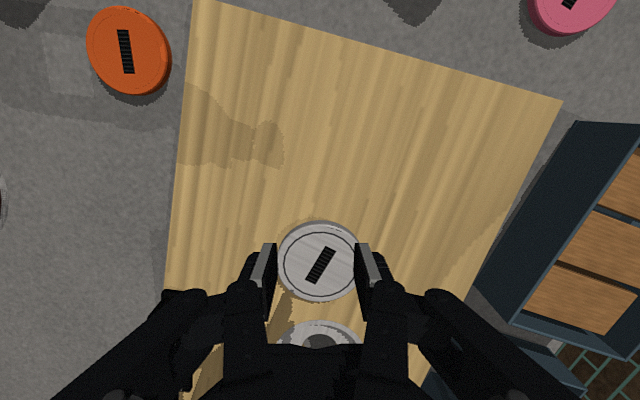

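The wrist view shows the cover at about (320,261) with the port mouth below it at (320,335), in line along the push axis and centred between the fingers. I'll check the cover's position from this view.

```bash
python3 - <<'E'
from h import *
m=optics.camera_model("wrist"); t=optics.camera_model("top")
im=cv2.imread("pics/w1.png"); g=cv2.cvtColor(im,cv2.COLOR_BGR2HSV); k=((g[...,1]<40)&(g[...,2]>90)).astype(np.uint8)
w=np.zeros_like(k); cv2.circle(w,(320,260),46,1,-1); k&=w; k[:,:282]=0;k[:,353:]=0
c=max(cv2.findContours(k,cv2.RETR_EXTERNAL,cv2.CHAIN_APPROX_NONE)[0],key=cv2.contourArea).reshape(-1,2)
print(c.min(0),c.max(0))
# top-face rim on plane z=.114 (upper/lower arcs), algebraic circle fit
P=np.array([onz(m,u,v,.114)[:2] for u,v in c if 283<u<352])
A=np.c_[2*P,np.ones(len(P))]; s=np.linalg.lstsq(A,(P**2).sum(1),rcond=None)[0]; print('centre',s[:2],'dia',2*np.sqrt(s[2]+s[:2]@s[:2]))
print(tri(ray(m,320.3,264),ray(t,318.8,170.5)), onz(m,320.3,265,.114), onz(m,320.5,222,.114),onz(m,320.5,302,.1))
E
```

```text
[282 220] [352 301]
centre [0.54369014 0.12564767] dia 0.09540162431830901
(array([0.54545655, 0.12356309, 0.11241505]), np.float64(0.0006510336554820043)) [0.54586644 0.1232511  0.114     ] [0.52894373 0.17024108 0.114     ] [0.56625865 0.06844137 0.1       ]
```

```bash
python3 -m pendant '[[[1,2,20],[0,0,0],0.5],[[1,2,20],[0,0,0],0.5],[[0,0,20],[0,0,0],0.5],[[0,0,12],[0,0,0],0.5],[[0,0,8],[0,0,0],0.5],[[0,0,4],[0,0,0],0.5],[[0,0,0],[0,0,0],0.5],[[0,0,0],[0,0,0],0.5]]'; python3 go.py 0.517 0.200 0.104
python3 -m pendant '[[[0,0,2],[0,0,0],0.5],[[0,0,2],[0,0,0],0.5],[[0,0,0],[0,0,0],0.5]]'
```

```text
t: 4.07
tool_pos: [0.5206, 0.202, 0.1234]
tool_rot: [1.809, 2.567, 0.002]
contact_force: [0.5, 0.7, 1.1]
opening: 0.0425
grip_force: 0.0
t 4.07 pos [0.5206 0.202  0.1234] open 0.0425 F [0.5 0.7 1.1]
tool x [-3.367e-01  9.416e-01 -2.000e-04] z [ 1.6e-03  4.0e-04 -1.0e+00] d [ 0.3385 -0.941 ]
shift to target, tool axes mm: [-0.6 -4.  19.4]
t: 4.32
tool_pos: [0.52, 0.2019, 0.1185]
tool_rot: [1.809, 2.568, 0.001]
contact_force: [-0.1, 0.5, -0.3]
opening: 0.0428
grip_force: 0.0
```

```bash
python3 -m pendant '[[[0,-1.5,3],[0,0,0],0.5],[[0,-1.5,3],[0,0,0],0.5],[[0,0,2],[0,0,0],0.5],[[0,0,2],[0,0,0],0.5],[[0,0,0],[0,0,0],0.5]]';python3 -m pendant '[[[0,0,2],[0,0,0],0.5],[[0,0,2],[0,0,0],0.5],[[0,0,0],[0,0,0],0.5]]';python3 -m pendant '[[[0,0,2],[0,0,0],0.5],[[0,0,0],[0,0,0],0.5]]'; python3 go.py 0.517 0.200 0.104
```

```text
t: 4.73
tool_pos: [0.5165, 0.2008, 0.1074]
tool_rot: [-1.809, -2.568, 0.001]
contact_force: [-0.4, -0.4, -0.8]
opening: 0.0429
grip_force: 0.0
t: 4.98
tool_pos: [0.5167, 0.2008, 0.1037]
tool_rot: [-1.809, -2.568, 0.001]
contact_force: [0.2, -0.4, -0.7]
opening: 0.0422
grip_force: 0.0
t: 5.15
tool_pos: [0.5168, 0.2008, 0.1018]
tool_rot: [-1.809, -2.568, 0.001]
contact_force: [0.1, -0.1, -0.1]
opening: 0.0428
grip_force: 0.0
t 5.15 pos [0.5168 0.2008 0.1018] open 0.0428 F [ 0.1 -0.1 -0.1]
tool x [-3.368e-01  9.416e-01  1.000e-04] z [-5.e-04 -1.e-04 -1.e+00] d [ 0.3385 -0.941 ]
shift to target, tool axes mm: [-0.8 -0.1 -2.2]
```

```bash
python3 -m pendant '[[[0,0,2],[0,0,0],0.5],[[0,0,0],[0,0,0],0.5]]';python3 -m pendant '[[[0,0,2],[0,0,0],0.5],[[0,0,0],[0,0,0],0.5]]' | sed -n 2,4p; python3 -c "
from h import *
cv2.imwrite('pics/s2.png',cv2.resize(optics.get_image('side')[120:280,200:400][...,::-1],None,fx=4,fy=3.6))"
```

```text
t: 5.32
tool_pos: [0.5168, 0.2009, 0.0998]
tool_rot: [-1.809, -2.568, 0.001]
contact_force: [-0.4, -0.0, -0.4]
opening: 0.0426
grip_force: 0.0
tool_pos: [0.5168, 0.2008, 0.0978]
tool_rot: [-1.809, -2.568, 0.001]
contact_force: [-0.2, -1.0, -0.1]
```

View pics/s2.png

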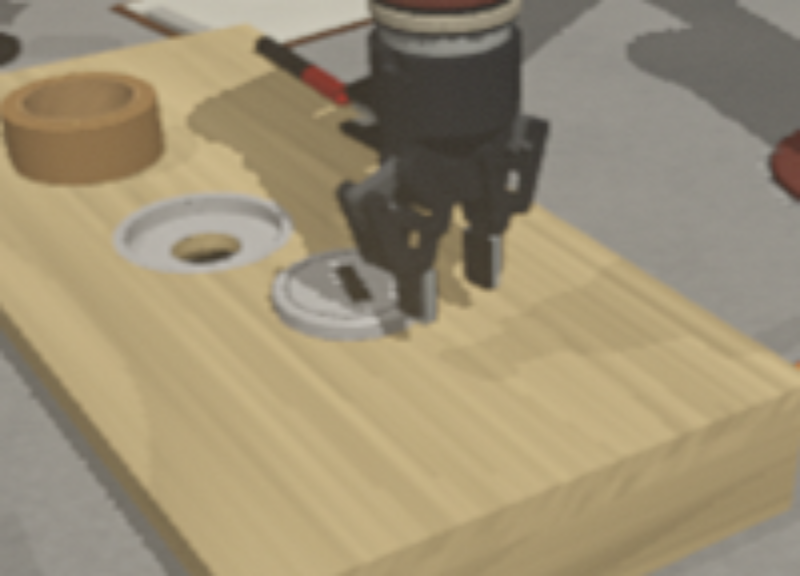

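The picture shows both fingertips (about (420,318) and (487,288) in the crop) standing just above the wood behind the cover, lined up with the port. I'll feel downward a little further.

```bash
python3 -m pendant '[[[0,0,1],[0,0,0],0.5],[[0,0,0],[0,0,0],0.5]]'| sed -n 2,4p;python3 -m pendant '[[[0,0,1],[0,0,0],0.5],[[0,0,0],[0,0,0],0.5]]' | sed -n 2,4p;  python3 -m pendant '[[[0,0,1],[0,0,0],0.5],[[0,0,0],[0,0,0],0.5]]' | sed -n 2,4p
```

```text
tool_pos: [0.5169, 0.2009, 0.0971]
tool_rot: [-1.809, -2.568, 0.0]
contact_force: [0.2, -0.7, -0.3]
tool_pos: [0.5169, 0.2009, 0.096]
tool_rot: [-1.809, -2.568, 0.0]
contact_force: [0.3, 0.1, -0.6]
tool_pos: [0.5169, 0.2009, 0.095]
tool_rot: [-1.809, -2.568, 0.0]
contact_force: [0.7, -0.4, -0.3]
```

```bash
python3 -m pendant '[[[0,0,1],[0,0,0],0.5],[[0,0,0],[0,0,0],0.5]]'| sed -n 2,4p;python3 -m pendant '[[[0,0,1],[0,0,0],0.5],[[0,0,0],[0,0,0],0.5]]' | sed -n 2,4p
```

```text
tool_pos: [0.5169, 0.2009, 0.094]
tool_rot: [-1.809, -2.568, 0.0]
contact_force: [1.0, -0.3, -0.2]
tool_pos: [0.5169, 0.2009, 0.093]
tool_rot: [-1.809, -2.568, 0.0]
contact_force: [-0.5, -0.2, -0.1]
```

```bash
python3 -m pendant '[[[0,0,1],[0,0,0],0.5],[[0,0,0],[0,0,0],0.5]]'| sed -n 2,4p;python3 -m pendant '[[[0,0,1],[0,0,0],0.5],[[0,0,0],[0,0,0],0.5]]' | sed -n 2,4p
```

```text
tool_pos: [0.5169, 0.2009, 0.092]
tool_rot: [-1.809, -2.568, 0.0]
contact_force: [-0.2, 0.1, 0.2]
tool_pos: [0.5169, 0.2009, 0.091]
tool_rot: [-1.809, -2.568, 0.0]
contact_force: [0.1, -0.5, 0.2]
```

```bash
python3 -m pendant '[[[-6,0,-1],[0,0,0],0.5],[[-8,0,0],[0,0,0],0.5],[[-8,0,0],[0,0,0],0.5],[[-6,0,0],[0,0,0],0.5],[[-6,0,0],[0,0,0],0.5],[[-6,0,0],[0,0,0],0.5],[[-6,0,0],[0,0,0],0.5],[[-6,0,0],[0,0,0],0.5],[[-6,0,0],[0,0,0],0.5],[[-6,0,0],[0,0,0],0.5],[[-6,0,0],[0,0,0],0.5],[[0,0,0],[0,0,0],0.5]]'
python3 - <<'E'
from h import *
for n,c in(('top',(90,220,280,440)),('side',(130,250,200,340))):
    a=optics.get_image(n)[c[0]:c[1],c[2]:c[3]][...,::-1]; cv2.imwrite(f'pics/{n}3.png',cv2.resize(a,(480,390 if n=='top' else 410)))
a=np.hstack([cv2.resize(cv2.imread(f'pics/{n}3.png'),(400,400)) for n in('top','side')]); cv2.imwrite('pics/b3.png',a)
E
python3 go.py .59 -.008 .1
```

```text
t: 7.7
tool_pos: [0.541, 0.134, 0.0923]
tool_rot: [1.81, 2.567, -0.0]
contact_force: [-0.3, -0.6, 0.4]
opening: 0.0423
grip_force: 0.0
t 7.8 pos [0.5406 0.1348 0.0922] open 0.0427 F [0.  0.4 0.6]
tool x [-3.364e-01  9.417e-01  2.000e-04] z [-1.e-04  1.e-04 -1.e+00] d [ 0.3385 -0.941 ]
shift to target, tool axes mm: [-151.1   -1.6   -7.8]
```

View pics/b3.png

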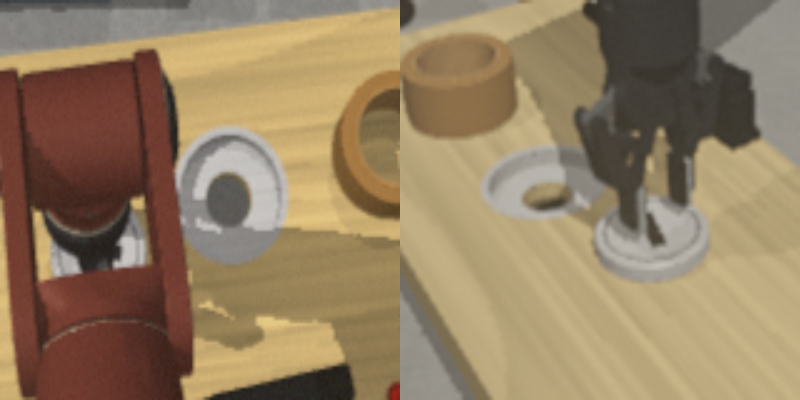

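The picture shows the cover has not moved (still at side px (288,201)). The fingertips, at panel px (635,235) and (685,205), appear above it, so the tips are much higher than the TCP suggests. I'll measure the tip height.

```bash
python3 - <<'E'
from h import *
m=optics.camera_model('side'); o=get_obs(); p=np.array(o['tool_pos']); y=np.array([.9417,.3364])
for px,s in(((282,200.5),1),((299.75,191.5),-1)):
    for h in (.021,.027):
        q=p[:2]+s*h*y; O,d=ray(m,*px); k=((q-O[:2])@d[:2])/(d[:2]@d[:2]); X=O+k*d; print(px,h,X.round(4),'miss',(X[:2]-q).round(4))
for px,s in(((305,209),1),((321.75,200),-1)):
    q=np.array([.5168,.2008])+s*.024*y; O,d=ray(m,*px); k=((q-O[:2])@d[:2])/(d[:2]@d[:2]); X=O+k*d; print('before',px,X.round(4),'miss',(X[:2]-q).round(4))
cv2.imwrite('pics/w4.png',optics.get_image('wrist')[...,::-1])
E
```

```text
(282, 200.5) 0.021 [0.5622 0.1412 0.1256] miss [ 0.0018 -0.0007]
(282, 200.5) 0.027 [0.5636 0.1448 0.128 ] miss [-0.0025  0.0009]
(299.75, 191.5) 0.021 [0.5128 0.1313 0.13  ] miss [-0.0081  0.0036]
(299.75, 191.5) 0.027 [0.5111 0.1275 0.1275] miss [-0.0041  0.0018]
before (305, 209) [0.5374 0.2098 0.1348] miss [-0.002   0.0009]
before (321.75, 200) [0.4889 0.1955 0.135 ] miss [-0.0053  0.0028]
```

View pics/w4.png

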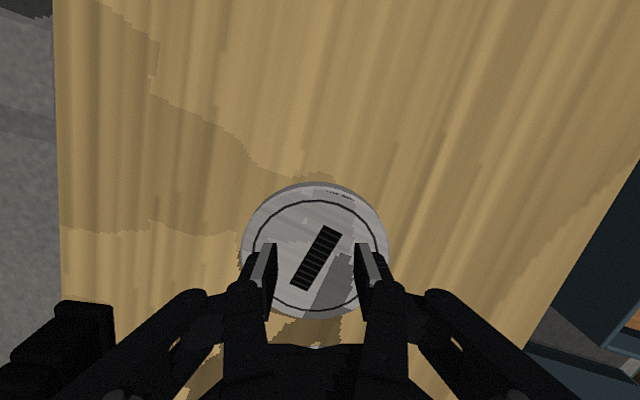

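The tips triangulate to z≈0.126 with the TCP reading 0.092, so the fingers end about 34 mm above the reported TCP at this opening. The wrist view agrees: the pads hover over an unmoved cover centred at (315,252). I'll back off and feel down for the wood with that offset.

```bash
python3 -m pendant '[[[12,0,0],[0,0,0],0.5],[[14,0,0],[0,0,0],0.5],[[14,0,0],[0,0,0],0.5],[[14,0,0],[0,0,0],0.5],[[12,0,0],[0,0,0],0.5],[[5,0,0],[0,0,0],0.5],[[0,0,4],[0,0,0],0.5],[[0,0,4],[0,0,0],0.5],[[0,0,4],[0,0,0],0.5],[[0,0,2],[0,0,0],0.5],[[0,0,0],[0,0,0],0.5]]' | sed -n 1,4p
python3 -m pendant '[[[0,0,2],[0,0,0],0.5],[[0,0,2],[0,0,0],0.5],[[0,0,0],[0,0,0],0.5]]' | sed -n 2,4p
python3 -c "
from h import *
cv2.imwrite('pics/s5.png',cv2.resize(optics.get_image('side')[150:250,230:370][...,::-1],(700,500)))"
```

```text
t: 8.77
tool_pos: [0.5161, 0.2012, 0.077]
tool_rot: [-1.809, -2.567, 0.002]
contact_force: [0.7, 0.1, -0.1]
tool_pos: [0.5165, 0.2016, 0.0738]
tool_rot: [-1.809, -2.568, 0.001]
contact_force: [-0.1, 0.1, -0.1]
```

View pics/s5.png

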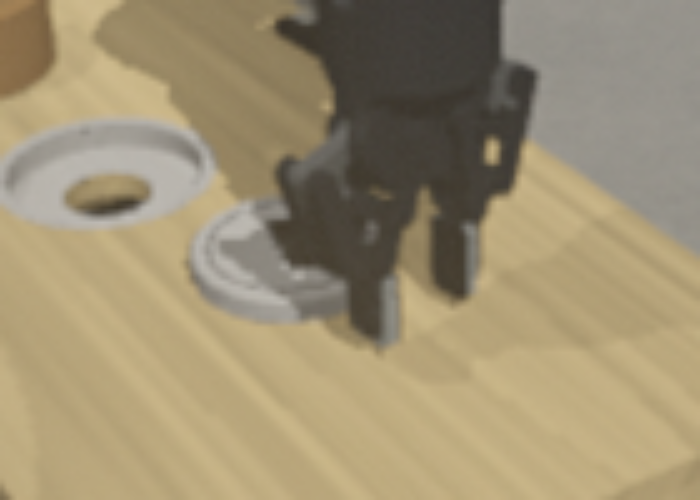

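The tips (near (382,345) in the crop) are now close to their shadows, just above the wood behind the cover. I'll feel down the last few mm.

```bash
for i in 1; do python3 -m pendant '[[[0,0,1.5],[0,0,0],0.5],[[0,0,1.5],[0,0,0],0.5],[[0,0,0],[0,0,0],0.5]]' | sed -n 2,4p; python3 -m pendant '[[[0,0,1],[0,0,0],0.5],[[0,0,0],[0,0,0],0.5]]' | sed -n 2,4p;python3 -m pendant '[[[0,0,1],[0,0,0],0.5],[[0,0,0],[0,0,0],0.5]]' | sed -n 2,4p; done
python3 - <<'E'
from h import *
m=optics.camera_model('side'); y=np.array([.9417,.3364])
for px,s in(((306.4,219.4),1),((322,209.4),-1)):
    q=np.array([.5165,.2016])+s*.024*y; O,d=ray(m,*px); k=((q-O[:2])@d[:2])/(d[:2]@d[:2]); print((O+k*d).round(4))
E
```

```text
tool_pos: [0.5165, 0.2018, 0.0709]
tool_rot: [-1.809, -2.568, 0.0]
contact_force: [-0.5, 0.5, -0.7]
tool_pos: [0.5166, 0.2018, 0.0701]
tool_rot: [-1.809, -2.568, 0.0]
contact_force: [0.7, -0.1, 0.1]
tool_pos: [0.5166, 0.2018, 0.069]
tool_rot: [-1.809, -2.568, 0.0]
contact_force: [-0.3, -1.0, -0.1]
[0.5356 0.2113 0.1077]
[0.4888 0.1963 0.1102]
```

Tips are now at about z≈0.104, which suits the 14 mm thick cover, so I'll push.

```bash
python3 -m pendant '[[[-6,0,0],[0,0,0],0.5],[[-6,0,0],[0,0,0],0.5],[[-6,0,0],[0,0,0],0.5],[[-4,0,0],[0,0,0],0.5],[[-4,0,0],[0,0,0],0.5],[[-4,0,0],[0,0,0],0.5],[[-5,0,0],[0,0,0],0.5],[[-5,0,0],[0,0,0],0.5],[[-5,0,0],[0,0,0],0.5],[[-5,0,0],[0,0,0],0.5],[[-5,0,0],[0,0,0],0.5],[[0,0,0],[0,0,0],0.5]]'
python3 - <<'E'
from h import *
im=optics.get_image('side'); e,c=blob(im,(282,197),32); print(e,c.min(0),c.max(0))
cv2.imwrite('pics/s6.png',cv2.resize(im[150:250,220:360][...,::-1],(700,500)))
E
python3 go.py .59 -.008 .1
```

```text
t: 10.65
tool_pos: [0.5356, 0.1491, 0.0692]
tool_rot: [1.81, 2.567, -0.0]
contact_force: [-0.2, -0.4, 0.2]
opening: 0.0425
grip_force: 0.0
((281.4931640625, 187.68478393554688), (40.71171951293945, 51.9503059387207), 80.63768005371094) [251 165] [309 211]
t 10.7 pos [0.5354 0.1494 0.0692] open 0.0426 F [ 0.3  0.4 -0.4]
tool x [-3.362e-01  9.418e-01 -4.000e-04] z [ 2.e-04 -3.e-04 -1.e+00] d [ 0.3385 -0.941 ]
shift to target, tool axes mm: [-166.6   -1.5  -30.7]
```

View pics/s6.png

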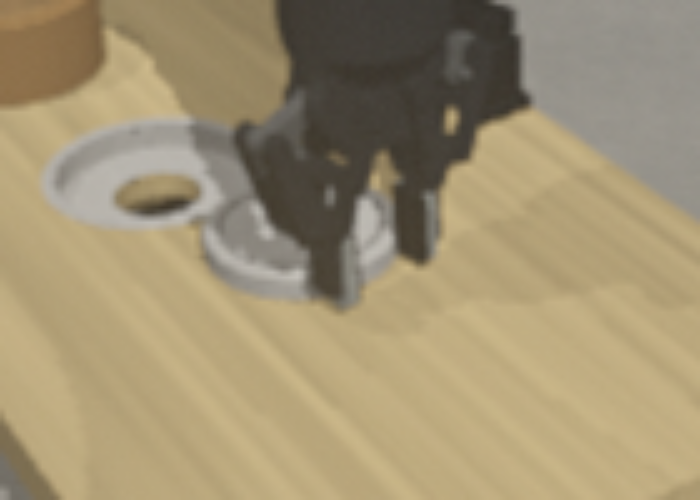

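The cover is cradled between the two fingertips (contacts near (340,290) and (420,245)) and has moved about 27 mm toward the port. I'll push on.

```bash
python3 -m pendant '[[[-5,-0.5,0],[0,0,0],0.5],[[-6,-0.5,0],[0,0,0],0.5],[[-6,0,0],[0,0,0],0.5],[[-6,0,0],[0,0,0],0.5],[[-6,0,0],[0,0,0],0.5],[[-6,0,0],[0,0,0],0.5],[[-6,0,0],[0,0,0],0.5],[[-6,0,0],[0,0,0],0.5],[[-6,0,0],[0,0,0],0.5],[[-5,0,0],[0,0,0],0.5],[[-5,0,0],[0,0,0],0.5],[[-5,0,0],[0,0,0],0.5]]'
python3 -m pendant '[[[-4,0,0],[0,0,0],0.5],[[-4,0,0],[0,0,0],0.5],[[-4,0,0],[0,0,0],0.5],[[-4,0,0],[0,0,0],0.5],[[-4,0,0],[0,0,0],0.5],[[-4,0,0],[0,0,0],0.5],[[-3,0,0],[0,0,0],0.5],[[0,0,0],[0,0,0],0.5]]'
python3 - <<'E'
from h import *
im=optics.get_image('side')
cv2.imwrite('pics/s7.png',cv2.resize(im[140:240,200:340][...,::-1],(700,500)))
E
python3 go.py .59 -.008 .1
```

```text
t: 11.7
tool_pos: [0.5573, 0.0852, 0.0692]
tool_rot: [-1.809, -2.568, 0.0]
contact_force: [0.1, 0.8, 0.3]
opening: 0.0427
grip_force: 0.4
t: 12.37
tool_pos: [0.5666, 0.0595, 0.0693]
tool_rot: [1.809, 2.568, -0.0]
contact_force: [0.2, -0.3, 1.1]
opening: 0.0428
grip_force: 0.0
t 12.42 pos [0.5664 0.0598 0.0692] open 0.0427 F [0.1 0.7 0.4]
tool x [-3.366e-01  9.417e-01 -5.000e-04] z [ 2.e-04 -5.e-04 -1.e+00] d [ 0.3385 -0.941 ]
shift to target, tool axes mm: [-71.7  -0.6 -30.7]
```

View pics/s7.png

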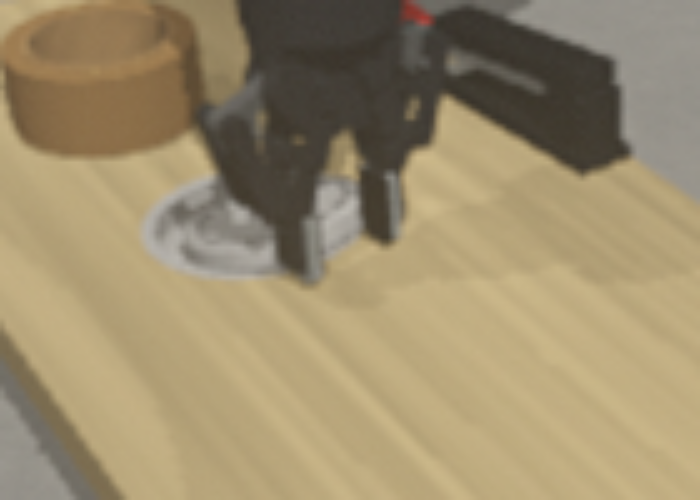

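The cover has tipped into the port with its rear edge still on the wood between the fingers (fingertips at (305,275) and (385,240)), and about 18 mm is left.

```bash
python3 -m pendant '[[[-3,0,0],[0,0,0],0.5],[[-3,0,0],[0,0,0],0.5],[[-3,0,0],[0,0,0],0.5],[[-3,0,0],[0,0,0],0.5],[[-3,0,0],[0,0,0],0.5],[[0,0,0],[0,0,0],0.5]]' | sed -n 1,4p
python3 -m pendant '[[[-2,0,0],[0,0,0],0.5],[[-2,0,0],[0,0,0],0.5],[[-2,0,0],[0,0,0],0.5],[[0,0,0],[0,0,0],0.5]]' | sed -n 1,4p
python3 - <<'E'
from h import *
im=optics.get_image('side')
cv2.imwrite('pics/s8.png',cv2.resize(im[140:240,200:340][...,::-1],(700,500)))
E
```

```text
t: 12.92
tool_pos: [0.5716, 0.0455, 0.0693]
tool_rot: [1.809, 2.568, -0.0]
contact_force: [-0.0, -0.3, -0.1]
t: 13.25
tool_pos: [0.5735, 0.0402, 0.0693]
tool_rot: [1.809, 2.568, -0.0]
contact_force: [-0.8, 0.1, 0.6]
```

View pics/s8.png

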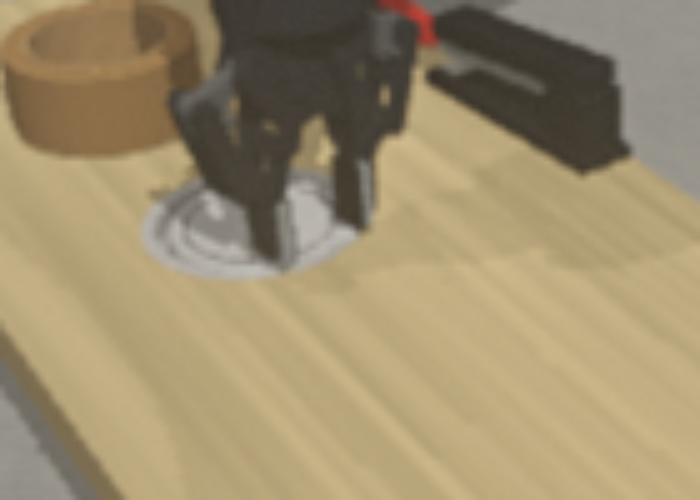

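The cover looks dropped into the port, and the contact force is near zero. I'll retract clear and measure, by numbers only since the picture budget is used.

```bash
python3 -m pendant '[[[6,0,0],[0,0,0],0.5],[[12,0,0],[0,0,0],0.5],[[12,0,-10],[0,0,0],0.5],[[0,0,-30],[0,0,0],0.5],[[0,0,-35],[0,0,0],0.5],[[20,0,-30],[0,0,0],0.5],[[38,0,0],[0,0,0],0.5],[[38,0,0],[0,0,0],0.5],[[38,0,0],[0,0,0],0.5],[[38,0,0],[0,0,0],0.5],[[38,0,0],[0,0,0],0.5],[[0,0,0],[0,0,0],0.5]]' | sed -n 1,4p
cat > chk.py <<'E'
from h import *
R={}
for n,s,r in(('top',(372,154),28),('side',(250,185),27)):
    m=optics.camera_model(n); im=optics.get_image(n); cv2.imwrite(f'pics/{n}9.png',im[...,::-1])
    g=cv2.cvtColor(im,cv2.COLOR_RGB2HSV); w=np.zeros(g.shape[:2],np.uint8); cv2.circle(w,s,r,1,-1)
    e,c=blob(im,s,r); P=np.array([onz(m,u,v,.1)[:2] for u,v in c]).astype(np.float32)
    q,rad=cv2.minEnclosingCircle(P); print(n,'outer ell',np.round(e[0],1),np.round(e[1],1),'circle',np.round(q,4),round(2*rad,4))
    k=((g[...,2]<70)&(w>0)).astype(np.uint8); N,_,st,ce=cv2.connectedComponentsWithStats(k)
    for i in range(1,N):
        if st[i,4]>8: print('   dark',st[i],ce[i].round(1),onz(m,*ce[i],.1).round(4)); 
# change of the rest of the scene
for n in('top','side'):
    a,b=[cv2.imread(f'pics/{n}{i}.png').astype(int) for i in(0,9)]; d=np.abs(a-b).max(2)>40
    for nm,(x0,x1,y0,y1) in {'top':dict(tape=(412,462,110,162),stapler=(357,423,205,236),marker=(433,497,207,223)),'side':dict(tape=(198,243,138,172),stapler=(285,327,140,175))}[n].items(): print(n,nm,'changed',d[y0:y1,x0:x1].mean().round(3))
E
python3 chk.py
```

```text
t: 14.3
tool_pos: [0.4891, 0.2727, 0.1752]
tool_rot: [-1.798, -2.574, -0.004]
contact_force: [0.8, -0.9, 0.8]
top outer ell [371.7 153.1] [43.9 45.5] circle [ 0.5916 -0.0078] 0.115
   dark [363 151  17   6  56] [370.6 153.5] [ 0.5902 -0.0049  0.1   ]
side outer ell [250.3 184.2] [21.7 45.2] circle [ 0.5868 -0.0106] 0.1192
top tape changed 0.0
top stapler changed 0.176
top marker changed 0.256
side tape changed 0.0
side stapler changed 0.247
```

```bash
python3 - <<'E'
from h import *
def comp(im,box,f):
    x0,x1,y0,y1=box; g=cv2.cvtColor(im,cv2.COLOR_BGR2HSV)[y0:y1,x0:x1]; k=f(g).astype(np.uint8); N,_,st,ce=cv2.connectedComponentsWithStats(k)
    i=1+st[1:,4].argmax(); return ce[i]+[x0,y0],st[i,4],st[i,:4]+[x0,y0,0,0]
dark=lambda t:(lambda g:g[...,2]<t); red=lambda g:(g[...,1]>150)&((g[...,0]<6)|(g[...,0]>172))&(g[...,2]>60)
for i in(0,9):
    t,s=[cv2.imread(f'pics/{n}{i}.png') for n in('top','side')]
    print(i,'stapler',comp(t,(350,430,198,240),dark(50)),'cap',comp(t,(430,500,205,225),red),'stapler side',comp(s,(275,332,135,180),dark(50)))
for th in (80,95,110):
    try: print(th,comp(s,(240,262,176,192),dark(th)), comp(t,(360,384,145,163),dark(th)))
    except Exception as e: print(e)
p=comp(s,(240,262,176,192),dark(95))[0]; q=comp(t,(360,384,145,163),dark(80))[0]
print('slot',tri(ray(optics.camera_model('top'),*q),ray(optics.camera_model('side'),*p)))
print(cv2.cvtColor(s,cv2.COLOR_BGR2GRAY)[172:197:1,226:276:2])
E
```

```text
Traceback (most recent call last):
ValueError: attempt to get argmax of an empty sequence
```

```bash
python3 - <<'E'
from h import *
np.set_printoptions(linewidth=220)
def comp(im,box,f):
    x0,x1,y0,y1=box; g=cv2.cvtColor(im,cv2.COLOR_BGR2HSV)[y0:y1,x0:x1]; k=f(g).astype(np.uint8); N,_,st,ce=cv2.connectedComponentsWithStats(k)
    if N<2: return None
    i=1+st[1:,4].argmax(); return (ce[i]+[x0,y0]).round(1),st[i,4],st[i,:4]+[x0,y0,0,0]
dark=lambda t:(lambda g:g[...,2]<t); red=lambda g:(g[...,1]>150)&((g[...,0]<8)|(g[...,0]>170))&(g[...,2]>40)
for i in(0,9):
    t,s=[cv2.imread(f'pics/{n}{i}.png') for n in('top','side')]
    print(i,'stapler',comp(t,(350,430,198,240),dark(60)),'cap',comp(t,(430,500,205,225),red),'capside',comp(s,(255,300,125,160),red),'stside',comp(s,(275,332,135,180),dark(60)))
for th in (80,95,110,125): print(th,comp(s,(240,262,176,192),dark(th)), comp(t,(360,384,145,163),dark(th)))
print(cv2.cvtColor(s,cv2.COLOR_BGR2GRAY)[172:198,226:276:2])
E
```

```text
0 stapler (array([389.1, 220.9]), np.int32(907), array([358, 209,  63,  25])) cap (array([447.5, 216.8]), np.int32(171), array([435, 213,  25,   9])) capside (array([281.2, 143.1]), np.int32(54), array([276, 139,  11,  10])) stside (array([312., 149.]), np.int32(1), array([312, 149,   1,   1]))
9 stapler (array([389.1, 220.9]), np.int32(897), array([358, 209,  63,  25])) cap (array([447.8, 216.7]), np.int32(167), array([436, 213,  24,   9])) capside (array([280.2, 142. ]), np.int32(31), array([276, 139,   9,   7])) stside (array([329.7, 146.8]), np.int32(39), array([328, 140,   4,  15]))
80 (array([251.1, 182.1]), np.int32(8), array([250, 181,   3,   3])) (array([370.5, 153.5]), np.int32(67), array([362, 150,  18,   8]))
95 (array([251.7, 184.1]), np.int32(24), array([250, 181,   5,   7])) (array([370.6, 153.6]), np.int32(74), array([362, 150,  18,   8]))
110 (array([251.6, 184. ]), np.int32(30), array([249, 180,   6,   9])) (array([370.7, 153.7]), np.int32(85), array([362, 150,  18,   8]))
125 (array([251.5, 183.9]), np.int32(39), array([249, 180,   6,   9])) (array([370.5, 153.7]),
[... 2022 characters left out ...]
 161 175 172 150 164 167 168 168 172 167 161 163 180 184 176 168 174 178 177 177]
 [170 170 167 171 177 166 168 178 180 166 155 155 154 164 171 182 182 182 179 170 168 173 175 177 178]
 [168 171 168 171 175 173 171 173 180 178 181 183 182 184 188 187 179 178 172 167 168 171 174 176 179]
 [166 170 169 169 172 168 174 174 171 176 183 184 187 181 179 178 175 172 174 172 167 169 173 175 178]
 [167 169 172 168 171 171 166 170 169 174 176 176 179 171 169 169 173 173 174 174 168 167 170 173 175]
 [165 168 171 170 169 173 167 165 167 168 167 171 176 167 162 166 172 174 173 174 171 167 168 173 175]
 [165 166 170 171 169 171 170 166 166 169 168 170 177 173 162 163 170 173 174 174 171 168 167 170 173]]
```

```bash
python3 - <<'E'
from h import *
T,S=[optics.camera_model(n) for n in('top','side')]
print('slot',tri(ray(T,370.5,153.6),ray(S,251.7,184.0)))
print('port ref',tri(ray(T,371.7,153.05),ray(S,250.3,184.15)))
def ends(im,box,th):
    x0,x1,y0,y1=box; k=cv2.cvtColor(im,cv2.COLOR_BGR2GRAY)[y0:y1,x0:x1]<th
    r=cv2.minAreaRect(np.argwhere(k)[:,::-1].astype(np.float32)+[x0,y0]) if 0 else None
    p=np.argwhere(k)[:,::-1]+[x0,y0]; c=p.mean(0); v=np.linalg.svd(p-c)[2][0]; t=(p-c)@v; return c+v*t.min(),c+v*t.max()
a=ends(cv2.imread('pics/top9.png'),(360,384,147,161),105); b=ends(cv2.imread('pics/side9.png'),(246,260,179,190),120)
print(a,b)
for i in((0,0),(1,1),(0,1),(1,0)): print(i,tri(ray(T,*a[i[0]]),ray(S,*b[i[1]])))
E
```

```text
slot (array([ 0.58768669, -0.00366208,  0.10296127]), np.float64(0.0028745076856869826))
port ref (array([ 0.58996417, -0.00707242,  0.10130045]), np.float64(0.0019392589676081747))
(array([362.01775911, 151.911574  ]), array([379.32389468, 155.38726672])) (array([250.51584879, 179.878613  ]), array([252.40453339, 187.90480719]))
(0, 0) (array([0.59058005, 0.01720789, 0.12487998]), np.float64(0.006848216564816814))
(1, 1) (array([ 0.5849964 , -0.02641605,  0.08002983]), np.float64(0.011898008353481012))
(0, 1) (array([0.5925189 , 0.01698513, 0.10327423]), np.float64(0.00194348914677204))
(1, 0) (array([ 0.58311697, -0.02536666,  0.103087  ]), np.float64(0.002454184255289994))
```

```bash
python3 -m pendant '[[[0,0,0],[0,0,0],0.5],[[0,0,0],[0,0,0],0.5],[[0,0,0],[0,0,0],0.5]]' | head -4; python3 -c "
from station import ctrl; print(ctrl.finish_job())"
```

```text
t: 14.65
tool_pos: [0.4928, 0.2656, 0.1743]
tool_rot: [1.811, 2.567, -0.0]
contact_force: [0.3, 0.3, 0.6]
the job is handed in; nothing more can be done
None
```

I slid the aluminium cover along the top into the port and handed the job in at about 14.7 s; the hand-in returned no verdict. By my measurements the cover lies flat, its face flush to within about 2 mm and its middle about 4 mm from the port's, and the tape roll, stapler and marker show no movement.

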